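Restock the souvenir carousel

TASK

Sort the souvenirs lying on the grey mat into the guarded counter carousel: fridge magnets into the blue pocket, little houses into the red and bottle openers into the yellow, turning the tray (it has a bar handle on top) so that the right pocket clicks in at the window of the clear guard and can be loaded. When all are in, turn the empty white pocket to the window until it clicks, so that the stock is shut away under the guard; leave the mug, the card reader and the postcard box where they are.

Things in the scene. Friction and masses are not known exactly. Their poses are not given: they have to be found in the camera images.
- stand: round black base (345 mm across, 10 mm high) of the souvenir carousel, fixed to the counter; origin on the counter under the carousel's axis; its -x side, roughly towards the robot, is where the guard has its window
- guard_top (a point): point on the axis level with the top face of the clear acrylic guard, 84 mm above the counter; axes as the stand's. The guard is a fixed grey-edged sheet 360 x 360 x 4 mm on 10 mm posts at its corners. Its window is cut from its -x edge (x = -180 mm) to x = -45 mm, 180 mm wide (y +-90 mm), going on as a 60 mm wide slot to x = 22 mm round the axis
- window (a point): fixed point of the stand under the middle of the window, 110 mm from the carousel's axis towards the stand's -x, at the height of the pocket floors (18 mm); axes as the stand's
- tray (a joint): angle of the round tray, rad, growing anticlockwise from above, over several turns: 0 (or whole turns) has the white pocket at the window, -pi/2 blue, pi red, +pi/2 yellow. It turns easily and stays where left; within about 0.05 rad of each quarter turn a sprung click centres and holds it (about 0.2 N m to leave or enter). It may start anywhere, even between clicks
- tray_centre (a point): centre of the tray's floor, on the axis, 18 mm above the counter; axes turn with the tray. Tray 340 mm across; its 4 mm rim and two crossing 4 mm dividers along these x and y axes rise 32 mm above the floor: four quarter pockets, white at +x+y, blue -x+y, red -x-y, yellow +x-y (coloured floor tile and rim tab). A 28 mm steel column stands on the axis
- turn_bar (a point): centre of the black bar handle on top of the column, above the guard, on the axis, 114 mm above the counter; 70 mm long, 16 wide, 32 high (98 to 130 mm above the counter). The bar lies along the line halfway between this point's +x and +y axes (the tray's axes); a white mark is on the end that points to the white pocket
- white_pocket (a point): point on the floor in the middle of the white pocket, to be left empty, 110 mm from the axis; it turns with the tray, and lies on the window point when this pocket is at the window
- blue_pocket (a point): point on the floor in the middle of the blue pocket, for fridge magnets, 110 mm from the axis; it turns with the tray, and lies on the window point when this pocket is at the window
- red_pocket (a point): point on the floor in the middle of the red pocket, for houses, 110 mm from the axis; it turns with the tray, and lies on the window point when this pocket is at the window
- yellow_pocket (a point): point on the floor in the middle of the yellow pocket, for bottle openers, 110 mm from the axis; it turns with the tray, and lies on the window point when this pocket is at the window
- magnet1: flat fridge magnet, a painted slab 60 x 42 x 12 mm (x, y, z) with a little house picture on green; lies flat with z up; origin at the centre of its underside. May be absent (None from the start). Belongs in the BLUE pocket
- magnet2: flat fridge magnet, a painted slab 60 x 42 x 12 mm (x, y, z) with a little house picture on blue; lies flat with z up; origin at the centre of its underside. May be absent (None from the start). Belongs in the BLUE pocket
- magnet3: flat fridge magnet, a painted slab 60 x 42 x 12 mm (x, y, z) with a little house picture on copper brown; lies flat with z up; origin at the centre of its underside. May be absent (None from the start). Belongs in the BLUE pocket
- house1: miniature wooden house with pale plaster walls and a pitched terracotta roof, square block 36 x 36 mm with walls 34 mm high, ridge (along its x) at 52 mm; stands with z up; origin at the centre of its underside. May be absent. Belongs in the RED pocket
- house2: miniature wooden house with light wood walls and a pitched green roof, square block 36 x 36 mm with walls 34 mm high, ridge (along its x) at 52 mm; stands with z up; origin at the centre of its underside. May be absent. Belongs in the RED pocket
- opener1: bottle opener, a flat wooden bar with a red band and a steel ring end at +x, 80 x 28 x 14 mm (x, y, z); lies with z up; origin at the centre of its underside. May be absent. Belongs in the YELLOW pocket
- opener2: bottle opener, a flat wooden bar with a blue band and a steel ring end at +x, 80 x 28 x 14 mm (x, y, z); lies with z up; origin at the centre of its underside. May be absent. Belongs in the YELLOW pocket
- mug: bystander: blue mug, 80 mm across, 90 mm high, standing beyond the souvenirs; origin at the centre of its underside. Leave alone
- card_reader: bystander: black card terminal 130 x 75 x 30 mm; origin at the centre of its underside. Leave alone
- postcard_box: bystander: cardboard box of postcards 90 x 130 x 85 mm, to the left of the robot; origin at the centre of its underside. Leave alone

How it is judged (in metres and radians):
At the end, for the whole second after the job is handed in: every souvenir present lies at rest inside the pocket of its type (its origin within that quarter of the tray and less than 36 mm above the tray floor, so not on a wall), and the white pocket is at the window, its point within 15 mm of the window point, with the tray at rest (x of magnet1 in the frame of tray_centre between -0.165 and -0.004 m and y of magnet1 in the frame of tray_centre between 0.004 and 0.165 m and z of magnet1 in the frame of tray_centre between -0.012 and 0.036 m and linear speed of each of magnet1, magnet2, magnet3, house1, house2, opener1, opener2 below 0.03 m/s and x of magnet2 in the frame of tray_centre between -0.165 and -0.004 m and y of magnet2 in the frame of tray_centre between 0.004 and 0.165 m and z of magnet2 in the frame of tray_centre between -0.012 and 0.036 m and x of magnet3 in the frame of tray_centre between -0.165 and -0.004 m and y of magnet3 in the frame of tray_centre between 0.004 and 0.165 m and z of magnet3 in the frame of tray_centre between -0.012 and 0.036 m and x of house1 in the frame of tray_centre between -0.165 and -0.004 m and y of house1 in the frame of tray_centre between -0.165 and -0.004 m and z of house1 in the frame of tray_centre between -0.012 and 0.036 m and x of house2 in the frame of tray_centre between -0.165 and -0.004 m and y of house2 in the frame of tray_centre between -0.165 and -0.004 m and z of house2 in the frame of tray_centre between -0.012 and 0.036 m and x of opener1 in the frame of tray_centre between 0.004 and 0.165 m and y of opener1 in the frame of tray_centre between -0.165 and -0.004 m and z of opener1 in the frame of tray_centre between -0.012 and 0.036 m and x of opener2 in the frame of tray_centre between 0.004 and 0.165 m and y of opener2 in the frame of tray_centre between -0.165 and -0.004 m and z of opener2 in the frame of tray_centre between -0.012 and 0.036 m and horizontal distance between white_pocket and window below 0.015 m and velocity of joint tray between -0.05 and 0.05 rad/s); the robot touches nothing.
It fails at once if a bystander (mug, card reader or postcard box) is moved by more than 40 mm or tipped over (distance of any of mug, card_reader, postcard_box from where it was at the start of the episode above 0.04 m or angle between any of mug, card_reader, postcard_box's own z axis and vertical above 0.6 rad).
Of magnet1, magnet2, magnet3, house1, house2, opener1, opener2 only 4 to 5 are there at a start; the rules pass over those that are not, and their reading is None.
At some moment in a run one of magnet1, magnet2, magnet3, house1, house2, opener1, opener2 may be knocked a few centimetres aside while the robot is not near it.
Once in a run the grip may slacken for a moment while it holds something.
It also fails if it takes over 210 s, if anything falls off the work surface, if the arm or the gripper's body presses on something with over 40 N, if the wrist force passes 120 N, or if a joint passes its speed limit or range.

ROBOT

A 6-joint arm with a two-finger parallel gripper is mounted at the origin on the work surface. World frame = base frame: x ahead of the robot, y to its left, z up, the work surface at z = 0. Lengths are in mm, angles in rad, forces in N, time in s.
With the tool pointing down it reaches from about 350 to 975 mm from the base axis. Payload 7.1 kg.
Tool frame: the origin (TCP) lies on the centre line of the jaws, within the pads' length; the fingertips stand 17 mm ahead of it and the grasp point (between the pads) lies 2 mm behind it (tip_extent is the distance from the TCP to the fingertips, in mm); z points along the fingers, y is the line along which they close (so a half turn about z gives the same grasp; the last joint's range is limited). The gripper opens to 88 mm and grips with 3 to 60 N. Pads are 20 mm wide; open, the fingers measure 115 mm over their backs; the gripper's body (75 mm by 178 mm) begins 61 mm behind the grasp point.
Start: joints at [1.155, 0.423, 1.63, -0, 1.089, -0.019], TCP at [241.511, 576.435, 239.675] pointing down, gripper open.
Joint ranges: [-3, 3], [-0.9, 2.11], [0.09, 2.58], [-1.31, 4.45], [0.11, 2.69], [-2.54, 2.54]. Speed limits (rad/s): [2.39, 2.39, 3.01, 3.14, 3.14, 3.14].

INTERFACE

Orientations are given as a rotation vector (axis times angle).
In Python, from workcell import get_obs, get_image, camera_model, close_job, look_for, outline_of, pinpoint, tip_extent gives the robot as it stands.
- The arm moves only by the shell command python3 -m jog 'ROWS'. ROWS is text: rows parted by semicolons, each of 7 numbers parted by spaces: the shift along the tool's x, y, z as a fraction of full scale, then the turn, a rotation vector about the tool's x, y, z as a fraction of full scale, then the closure, from -1 (fully open) to 1 (shut). A call has 1 to 8 rows; each row is the pose to reach, as a shift and turn from the pose commanded when the call began, along the tool's axes at that moment; what a row does not reach only later rows make up. Full scale, the value 1, is 0.2 m for a shift and 30 degrees for a turn. A row lasts 1/10 s, in which the tool goes at most 50 mm and 8.59 degrees, less where a joint would pass 70% of its speed; a pose out of reach is approached as far as the arm can. A call with a number of a shift or a turn outside -1 to 1 is refused whole. A call with a gripper value outside its range is refused whole. The fingers move at their own pace and stop on an object; the grip force is fixed at half the most. Time passes only in rows, so rows that repeat a pose let the fingers close. It gives the time, the measured TCP pose, the force, the opening and the grip force at its end, in the units of the state.
- get_obs(): the state, without advancing time (a new reading comes with each control period).
- get_image(name): name is "side" or "top" or "wrist"; returns the picture (400x640x3 uint8, red, green, blue); there is no depth.
- camera_model(name): a dict with "fx", "fy", "cx", "cy" (pixels), "origin" and "orientation" of the camera in the world; the wrist camera has in their place "tool_from_camera" (4x4, takes a point from camera to tool coordinates, whose origin is the TCP and whose axes are the flange's). Camera axes: x right, y down, z forward; pixel columns grow to the right and rows downward; lengths in mm; the calibration is good to about 2 mm. A picture is of the moment at which its call begins: read the wrist's pose just before it. camera_model takes no time and is no camera call.
- close_job(): hands the job in; it is judged then, once.
Trained networks look in the newest picture that a camera, given by its name, has taken for a name from the list of things; names that differ only in an ending like _2 or _b are one class to them, and where a whole thing is asked for, a point or a joint stands for the part that bears it (a point fixed in the world has none). Each returns a list of dicts, best first, with "confidence" (0 to 1); they miss things now and then, are a little off and sometimes report something else, mostly with a low value. They report only what shows in the picture. A call takes as long as a camera call.
- look_for(target, camera): "xyz" ([x, y, z] in mm, in the coordinates of the camera as it stood for that picture, good to about 4 mm: the middle of the surface that is visible of it).
- outline_of(target, camera): "mask" (400x640 bool, what is visible of it).
- pinpoint(target, camera): "xyz" ([x, y, z] in mm, in the coordinates of the camera as it stood for that picture, good to about 4 mm: a listed point, or the origin of a listed thing).
The state is a dict: "t": time; "qpos": joint angles; "qvel": joint speeds; "joint_torque": joint torques, N m; "ee_pos": TCP position; "orientation": TCP orientation; "ft_force": force on the tool from outside, world axes, zero at the start; "moment": the same for the moment, N m; "width": finger opening in mm; "grasp_force": force on a finger pad.
Only numpy, scipy, OpenCV 4.12 (cv2) and the standard library are available. Lean on these libraries where they do the work, as an engineer would, in place of code of your own. Each camera call takes 0.05 s, during which the arm holds its last target. There are 200 camera calls.

## Working session

There is one attempt and no reset: what is moved stays moved. The work goes in short steps, Python scripts to look and compute and a shell command to move; the robot and the scene stay as the last step left them, time stands still between calls to the robot, and variables do not carry over. Pictures are saved under pics/ and viewed, at most 14 in all, crops included, and the job is handed in when it is done.

```bash
ls; mkdir -p pics; cat > h.py <<'E'
import numpy as np, cv2
from scipy.spatial.transform import Rotation as R
from workcell import *
def cam(name,o=None):
    m=camera_model(name)
    if name=='wrist':
        T=np.eye(4);T[:3,:3]=R.from_rotvec(o['orientation']).as_matrix();T[:3,3]=o['ee_pos']
        return m,T@np.array(m['tool_from_camera'])
    T=np.eye(4);q=np.array(m['orientation']);T[:3,:3]=q if q.shape==(3,3) else R.from_rotvec(q).as_matrix();T[:3,3]=m['origin'];return m,T
def shot(name,fn=None):
    o=get_obs();im=get_image(name)
    if fn: cv2.imwrite('pics/'+fn,im[:,:,::-1])
    return o,im
def w(T,p): return (T@np.r_[p,1])[:3]
E
python3 - <<'E'
from h import *
print(camera_model('top'));print(camera_model('wrist'));print(get_obs())
o,im=shot('top','top1.png');m,T=cam('top')
for n in ['magnet1','magnet2','magnet3','house1','house2','opener1','opener2','guard_top','window','tray_centre','turn_bar','white_pocket','blue_pocket','red_pocket','yellow_pocket','mug','card_reader','postcard_box']:
    print(n,[(np.round(w(T,d['xyz'])).tolist(),round(d['confidence'],2)) for d in pinpoint(n,'top')])
E
```

```text
pics
{'fx': 428.1213694883948, 'fy': 428.1213694883948, 'cx': 329.6240388748116, 'cy': 192.93832413803784, 'origin': array([ 315.61721283,   66.67450276, 1478.68320782]), 'orientation': array([-2.17882511,  2.13378807, -0.18243643])}
{'fx': 321.8244189815643, 'fy': 321.8244189815643, 'cx': 315.6216102922036, 'cy': 195.91258609388507, 'tool_from_camera': array([[-2.63487465e-04, -9.59616868e-01, -2.81310144e-01,
         7.81111260e+01],
       [ 9.99999932e-01, -1.80005092e-04, -3.22603103e-04,
        -6.93797006e-01],
       [ 2.58938121e-04, -2.81310210e-01,  9.59616850e-01,
        -1.44327574e+02],
       [ 0.00000000e+00,  0.00000000e+00,  0.00000000e+00,
         1.00000000e+00]])}
{'t': 0.0, 'qpos': array([ 1.15496693e+00,  4.23841567e-01,  1.63067507e+00, -3.61089914e-05,
        1.08857220e+00, -1.90261891e-02]), 'qvel': array([ 0.00084737,  0.0009886 , -0.00104348,  0.002161  , -0.00115853,
       -0.00020307]), 'joint_torque': array([-9.91742090e-04, -5.44613421e+01, -2.73668468e+01,  6.44577853e-02,
        2.27123313e-02, -1.18334233e-04]), 'ee_pos': array([241.33616139
[... 488 characters left out ...]
 0.53), ([450.0, -399.0, -1.0], 0.49)]
opener1 [([552.0, -116.0, -0.0], 0.47)]
opener2 [([552.0, -116.0, -0.0], 0.47)]
guard_top [([566.0, 241.0, 83.0], 0.78), ([737.0, -125.0, 0.0], 0.21)]
window [([459.0, 259.0, 18.0], 0.68)]
tray_centre [([568.0, 241.0, 17.0], 0.68)]
turn_bar [([562.0, 239.0, 115.0], 0.75), ([569.0, 241.0, 85.0], 0.74), ([556.0, -117.0, -0.0], 0.43)]
white_pocket [([456.0, 202.0, 19.0], 0.66)]
blue_pocket [([458.0, 261.0, 18.0], 0.59), ([532.0, 341.0, 19.0], 0.34)]
red_pocket []
yellow_pocket [([528.0, 342.0, 17.0], 0.58)]
mug [([714.0, -284.0, -1.0], 0.85), ([562.0, 238.0, 1.0], 0.61)]
card_reader [([736.0, -125.0, 2.0], 0.67)]
postcard_box [([346.0, 468.0, -4.0], 0.97)]
```

View pics/top1.png

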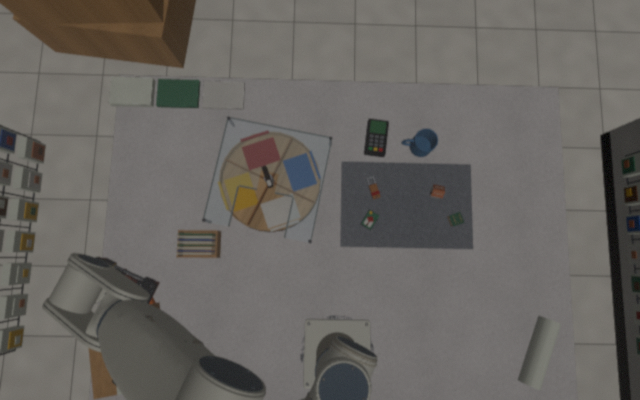

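The picture shows the carousel at about (268,181) with its window towards the bottom. The mat holds four souvenirs: an opener at (373,187), a magnet at (370,219), a terracotta house at (438,190) and a green house at (457,218). I'll plan the move above the carousel next.

```bash
cat > plan.py <<'E'
import sys
from h import *
# args: x,y,z,heading targets ; prints jog rows (shift xyz, turn xyz), split into calls
def plan(targets,start=None,fix=True):
    o=get_obs();p=np.array(o['ee_pos']) if start is None else np.array(start[:3]);
    M=R.from_rotvec(o['orientation'])
    if start is not None: M=down(start[3])
    for t in targets:
        G=down(t[3]);d=np.array(t[:3])-p
        rv=(M.inv()*G).as_rotvec(); h0=np.degrees(np.arctan2(*M.as_matrix()[[1,0],0]))
        n=max(1,int(np.ceil(np.linalg.norm(rv)/np.radians(30)-.02)),int(np.ceil(np.linalg.norm(d)/200-.01)))
        for i in range(n):
            Gi=M*R.from_rotvec(rv/(n-i)) if 0 else None
        steps=[M*R.from_rotvec(rv*k/n) for k in range(n+1)]
        for k in range(n):
            a=steps[k].inv().apply(d/n)/200; b=(steps[k].inv()*steps[k+1]).as_rotvec()/np.radians(30)
            print(' '.join('%.3f'%v for v in np.r_[a,b]+0.0))
        print('--',t); p=np.array(t[:3]);M=G
def down(h):
    h=np.radians(h);return R.from_matrix(np.c_[[np.cos(h),np.sin(h),0],[np.sin(h),-np.cos(h),0],[0,0,-1]])
if __name__=='__main__':
    plan([list(map(float,a.split(','))) for a in sys.argv[1:]])
E
python3 plan.py 555,240,280,19
```

```text
-0.419 -0.189 -0.040 0.000 -0.000 0.922
-0.459 0.027 -0.040 0.000 -0.000 0.922
-0.394 0.237 -0.040 0.000 -0.000 0.922
-0.239 0.393 -0.040 0.000 -0.000 0.922
-0.029 0.459 -0.040 0.000 -0.000 0.922
-- [555.0, 240.0, 280.0, 19.0]
```

```bash

python3 -m jog '-.419 -.189 -.04 0 0 .922 -1;-.419 -.189 -.04 0 0 .922 -1;-.419 -.189 -.04 0 0 .922 -1;-.419 -.189 -.04 0 0 .922 -1'
python3 -m jog '-.459 .027 -.04 0 0 .922 -1;-.459 .027 -.04 0 0 .922 -1;-.459 .027 -.04 0 0 .922 -1;-.459 .027 -.04 0 0 .922 -1' >/dev/null
python3 -m jog '-.394 .237 -.04 0 0 .922 -1;-.394 .237 -.04 0 0 .922 -1;-.394 .237 -.04 0 0 .922 -1;-.394 .237 -.04 0 0 .922 -1' >/dev/null
python3 -m jog '-.239 .393 -.04 0 0 .922 -1;-.239 .393 -.04 0 0 .922 -1;-.239 .393 -.04 0 0 .922 -1;-.239 .393 -.04 0 0 .922 -1'>/dev/null
python3 -m jog '-.029 .459 -.04 0 0 .922 -1;-.029 .459 -.04 0 0 .922 -1;-.029 .459 -.04 0 0 .922 -1;-.029 .459 -.04 0 0 .922 -1;-.029 .459 -.04 0 0 .922 -1;-.029 .459 -.04 0 0 .922 -1'
python3 - <<'E'
from h import *
o,im=shot('wrist','w1.png');m,T=cam('wrist',o)
for n in ['guard_top','window','tray_centre','turn_bar','white_pocket','blue_pocket','yellow_pocket','red_pocket']:
    print(n,[(np.round(w(T,d['xyz'])).tolist(),round(d['confidence'],2)) for d in pinpoint(n,'wrist')])
for d in outline_of('turn_bar','wrist')[:2]:
    k=d['mask'].astype('uint8');c,_=cv2.findContours(k,0,2);c=max(c,key=cv2.contourArea);print(d['confidence'],cv2.minAreaRect(c))
E
```

```text
t: 1.35
ee_pos: [305.3, 508.3, 248.0]
orientation: [1.347, 2.838, 0.001]
ft_force: [-0.7, 0.7, 0.5]
width: 88.1
grasp_force: 0.0
t: 3.15
ee_pos: [554.9, 240.1, 279.6]
orientation: [3.098, 0.52, -0.0]
ft_force: [-0.0, 0.7, -0.0]
width: 87.8
grasp_force: 0.0
guard_top [([568.0, 238.0, 82.0], 0.7), ([572.0, 245.0, -1.0], 0.58)]
window [([459.0, 259.0, 13.0], 0.94)]
tray_centre []
turn_bar [([565.0, 242.0, 116.0], 0.7)]
white_pocket [([461.0, 203.0, 15.0], 0.9)]
blue_pocket []
yellow_pocket [([532.0, 344.0, 15.0], 0.81)]
red_pocket []
0.88 ((293.2381591796875, 205.97979736328125), (159.0946807861328, 154.7347869873047), 33.023868560791016)
```

View pics/w1.png

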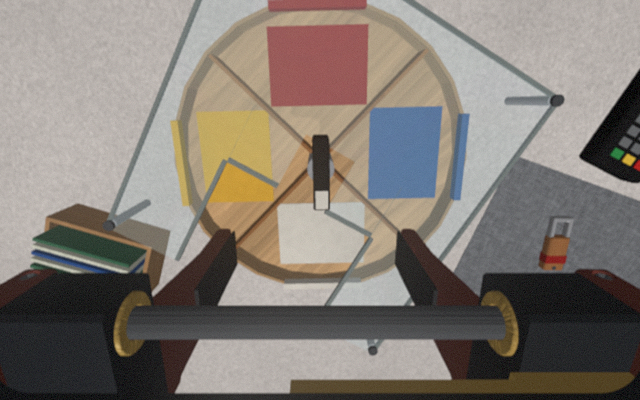

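The bar stands upright in the image from (320,136) to (321,208), so heading 19° is right, with the white end towards the bottom.

```bash
cat >> h.py <<'E'
def ray(m,T,u,v,z):
    d=T[:3,:3]@np.array([(u-m['cx'])/m['fx'],(v-m['cy'])/m['fy'],1]);return T[:3,3]+d*(z-T[2,3])/d[2]
E
python3 - <<'E'
from h import *
from plan import plan
o=get_obs();m,T=cam('wrist',o)
a,b=ray(m,T,320,136,130),ray(m,T,321,208,130);print(a,b,(a+b)/2,np.linalg.norm(a-b),np.degrees(np.arctan2(*(a-b)[[1,0]])))
c=np.array([565,240.5])
for n,z in (('corner',84),):
    for p in ((558,100),(110,222),(374,345)): print(ray(m,T,*p,84))
plan([[c[0],c[1],180,18.5],[c[0],c[1],117,18.5]])
E
```

```text
[599.92213141 251.47789852 130.        ] [535.58311744 228.0722688  130.        ] [567.75262442 239.77508366 130.        ] 68.46409438695564 19.990676191448383
[708.16388019  33.16965093  84.        ]
[428.47442378 441.66565401  84.        ]
[369.87479958  97.98604311  84.        ]
0.048 0.015 0.498 0.000 -0.000 0.016
-- [np.float64(565.0), np.float64(240.5), 180, 18.5]
0.000 0.000 0.315 0.000 0.000 0.000
-- [np.float64(565.0), np.float64(240.5), 117, 18.5]
```

```bash

python3 -m jog '.059 .02 .5 0 0 -.02 -.4;.059 .02 .5 0 0 -.02 -.4;.059 .02 .5 0 0 -.02 -.4;.059 .02 .65 0 0 -.02 -.4;.059 .02 .75 0 0 -.02 -.4;.059 .02 .815 0 0 -.02 -.4;.059 .02 .815 0 0 -.02 -.4'
python3 -m jog '0 0 0 0 0 0 1;0 0 0 0 0 0 1;0 0 0 0 0 0 1;0 0 0 0 0 0 1;0 0 0 0 0 0 1;0 0 0 0 0 0 1;0 0 0 0 0 0 1;0 0 0 0 0 0 1'
python3 -m jog '0 0 0 0 0 -.1 1;0 0 0 0 0 -.25 1;0 0 0 0 0 -.4 1;0 0 0 0 0 -.55 1;0 0 0 0 0 -.7 1;0 0 0 0 0 -.85 1;0 0 0 0 0 -1 1;0 0 0 0 0 -1 1'
python3 -m jog '0 0 0 0 0 -.15 1;0 0 0 0 0 -.3 1;0 0 0 0 0 -.45 1;0 0 0 0 0 -.6 1;0 0 0 0 0 -.75 1;0 0 0 0 0 -.9 1;0 0 0 0 0 -1 1;0 0 0 0 0 -1 1'
```

```text
t: 4.35
ee_pos: [567.2, 240.0, 116.6]
orientation: [3.096, 0.534, -0.002]
ft_force: [-0.4, 0.2, -0.3]
width: 61.7
grasp_force: 0.0
t: 5.15
ee_pos: [568.2, 239.5, 117.4]
orientation: [3.095, 0.534, 0.002]
ft_force: [0.4, -5.5, 5.3]
width: 16.2
grasp_force: 33.1
t: 5.95
ee_pos: [567.9, 240.0, 117.4]
orientation: [2.85, 1.32, 0.001]
ft_force: [-0.6, -3.0, 6.6]
width: 16.1
grasp_force: 32.7
t: 6.75
ee_pos: [567.3, 240.3, 117.4]
orientation: [-2.413, -2.012, -0.0]
ft_force: [-3.2, -0.3, 7.5]
width: 16.2
grasp_force: 32.4
```

```bash

python3 -m jog '0 0 0 0 0 0 -.4;0 0 0 0 0 0 -.4;0 0 0 0 0 0 -.4;0 0 -.3 0 0 0 -.4;0 0 -.6 0 0 0 -.4;0 0 -.9 0 0 0 -1;0 0 -.9 0 0 0 -1'
python3 plan.py 400,-250,330,-10
python3 - <<'E'
from h import *
o,im=shot('wrist');m,T=cam('wrist',o)
for n in ['yellow_pocket','white_pocket','window']:
    print(n,[(np.round(w(T,d['xyz'])).tolist(),round(d['confidence'],2)) for d in pinpoint(n,'wrist')])
E
```

```text
t: 7.45
ee_pos: [568.1, 240.5, 300.3]
orientation: [2.414, 2.01, 0.005]
ft_force: [0.9, 0.5, 0.3]
width: 68.0
grasp_force: 0.0
-0.855 -0.127 -0.051 0.000 -0.002 0.995
-0.805 0.315 -0.050 0.000 -0.002 0.995
-0.541 0.674 -0.050 0.000 -0.002 0.995
-- [400.0, -250.0, 330.0, -10.0]
yellow_pocket [([461.0, 260.0, 16.0], 0.62)]
white_pocket [([456.0, 258.0, 15.0], 0.58)]
window [([456.0, 260.0, 16.0], 0.84)]
```

```bash

python3 -m jog '-.855 -.127 -.05 0 0 .995 -1;-.855 -.127 -.05 0 0 .995 -1;-.855 -.127 -.05 0 0 .995 -1;-.855 -.127 -.05 0 0 .995 -1;-.855 -.127 -.05 0 0 .995 -1' >/dev/null
python3 -m jog '-.805 .315 -.05 0 0 .995 -1;-.805 .315 -.05 0 0 .995 -1;-.805 .315 -.05 0 0 .995 -1;-.805 .315 -.05 0 0 .995 -1;-.805 .315 -.05 0 0 .995 -1' >/dev/null
python3 -m jog '-.541 .674 -.05 0 0 .995 -1;-.541 .674 -.05 0 0 .995 -1;-.541 .674 -.05 0 0 .995 -1;-.541 .674 -.05 0 0 .995 -1;-.541 .674 -.05 0 0 .995 -1;-.541 .674 -.05 0 0 .995 -1;-.541 .674 -.05 0 0 .995 -1'
cat > find.py <<'E'
from h import *
import sys
H={'magnet1':12,'house1':34,'opener1':14}
def find(fn,names=('magnet1','house1','opener1')):
    o,im=shot('wrist',fn);m,T=cam('wrist',o)
    for n in names:
        for d in pinpoint(n,'wrist'): print(n,'pin',np.round(w(T,d['xyz'])).tolist(),round(d['confidence'],2))
        for d in outline_of(n,'wrist'):
            c,_=cv2.findContours(d['mask'].astype('uint8'),0,2);c=max(c,key=cv2.contourArea)
            P=np.array([ray(m,T,u,v,H[n])[:2] for u,v in c[:,0,:]],'float32');r=cv2.minAreaRect(P)
            b=cv2.boxPoints(r);e=[b[1]-b[0],b[2]-b[1]];L=max(e,key=np.linalg.norm)
            print(n,'rect',np.round(r[0]),np.round(r[1]),'long dir %.0f'%np.degrees(np.arctan2(L[1],L[0])),'px',c[:,0].mean(0).round(),round(d['confidence'],2))
if __name__=='__main__': find(sys.argv[1],*( [sys.argv[2:]] if len(sys.argv)>2 else []))
E
python3 find.py w2.png
```

```text
t: 9.35
ee_pos: [400.2, -248.9, 325.9]
orientation: [-3.129, 0.267, 0.002]
ft_force: [-1.2, 0.5, 0.2]
width: 87.7
grasp_force: 0.0
magnet1 pin [444.0, -108.0, -7.0] 0.89
magnet1 rect [ 445. -109.] [43. 61.] long dir -31 px [214. 142.] 0.77
house1 pin [541.0, -338.0, -1.0] 0.75
house1 pin [447.0, -402.0, -3.0] 0.64
house1 rect [ 449. -398.] [46. 46.] long dir 20 px [420. 101.] 0.87
house1 rect [ 544. -337.] [45. 42.] long dir 80 px [368.  37.] 0.76
opener1 pin [559.0, -119.0, 3.0] 0.66
opener1 rect [ 556. -120.] [81. 30.] long dir 19 px [199.  56.] 0.78
```

View pics/w2.png

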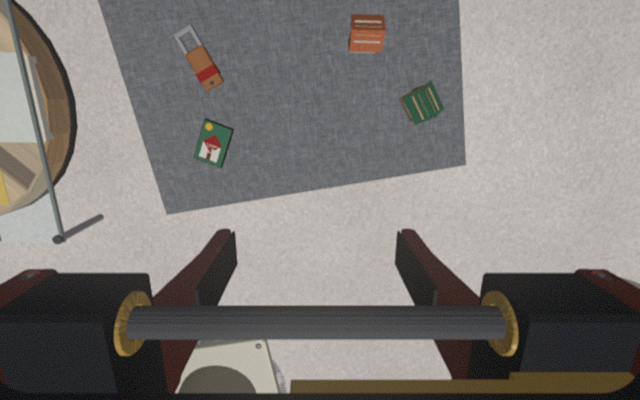

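The wrist view shows the opener at (200,57) with its ring up-left, the magnet at (214,142), the terracotta house at (368,34) and the green house at (421,103). I'll take the opener first.

```bash
python3 - <<'E'
from plan import plan
plan([[548,-122,140,19],[548,-122,20,19]])
plan([[548,-122,20,19],[548,-122,200,19],[451,260,200,-10],[451,260,41,-10]],start=[548,-122,20,19])
E
```

```text
0.310 -0.379 0.467 0.000 -0.000 -0.482
0.395 -0.290 0.467 0.000 -0.000 -0.482
-- [548, -122, 140, 19]
0.000 0.000 0.600 0.000 0.000 0.000
-- [548, -122, 20, 19]
0.000 0.000 0.000 0.000 0.000 0.000
-- [548, -122, 20, 19]
0.000 0.000 -0.900 0.000 0.000 0.000
-- [548, -122, 200, 19]
0.082 -0.982 0.000 0.000 0.000 0.483
-0.167 -0.971 0.000 0.000 0.000 0.483
-- [451, 260, 200, -10]
0.000 0.000 0.795 0.000 0.000 0.000
-- [451, 260, 41, -10]
```

```bash

python3 -m jog '.31 -.379 .467 0 0 -.482 -.4;.31 -.379 .467 0 0 -.482 -.4;.31 -.379 .467 0 0 -.482 -.4;.31 -.379 .467 0 0 -.482 -.4' >/dev/null
python3 -m jog '.395 -.29 .467 0 0 -.482 -.4;.395 -.29 .467 0 0 -.482 -.4;.395 -.29 .467 0 0 -.482 -.4;.395 -.29 .467 0 0 -.482 -.4;.395 -.29 .467 0 0 -.482 -.4'
python3 -m jog '0 0 .2 0 0 0 -.4;0 0 .4 0 0 0 -.4;0 0 .5 0 0 0 -.4;0 0 .57 0 0 0 -.4;0 0 .6 0 0 0 -.4;0 0 .6 0 0 0 -.4'
python3 -m jog '0 0 0 0 0 0 1;0 0 0 0 0 0 1;0 0 0 0 0 0 1;0 0 0 0 0 0 1;0 0 0 0 0 0 1;0 0 0 0 0 0 1;0 0 0 0 0 0 1;0 0 0 0 0 0 1'
python3 -m jog '0 0 -.1 0 0 0 1;0 0 -.3 0 0 0 1;0 0 -.5 0 0 0 1;0 0 -.7 0 0 0 1;0 0 -.9 0 0 0 1;0 0 -.9 0 0 0 1;0 0 -.9 0 0 0 1'
```

```text
t: 10.6
ee_pos: [547.7, -123.1, 140.4]
orientation: [3.099, 0.518, -0.001]
ft_force: [0.5, -0.8, 0.8]
width: 61.5
grasp_force: 0.0
t: 11.2
ee_pos: [548.2, -123.4, 20.6]
orientation: [3.099, 0.515, 0.001]
ft_force: [0.6, 0.2, 0.1]
width: 61.6
grasp_force: 0.0
t: 12.0
ee_pos: [548.2, -122.6, 20.2]
orientation: [3.099, 0.517, 0.0]
ft_force: [-0.6, 0.3, 6.6]
width: 27.7
grasp_force: 30.0
t: 12.7
ee_pos: [548.2, -122.7, 200.4]
orientation: [3.098, 0.517, 0.002]
ft_force: [-0.7, 1.2, -1.5]
width: 27.8
grasp_force: 30.0
```

```bash

python3 -m jog '.082 -.2 0 0 0 .2 1;.082 -.4 0 0 0 .3 1;.082 -.6 0 0 0 .483 1;.082 -.8 0 0 0 .483 1;.082 -.982 0 0 0 .483 1;.082 -.982 0 0 0 .483 1' >/dev/null
python3 -m jog '-.167 -.2 0 0 0 .2 1;-.167 -.4 0 0 0 .3 1;-.167 -.6 0 0 0 .483 1;-.167 -.8 0 0 0 .483 1;-.167 -.971 0 0 0 .483 1;-.167 -.971 0 0 0 .483 1;-.167 -.971 0 0 0 .483 1' 
python3 -m jog '0 0 .2 0 0 0 1;0 0 .4 0 0 0 1;0 0 .55 0 0 0 1;0 0 .7 0 0 0 1;0 0 .76 0 0 0 1;0 0 .79 0 0 0 1;0 0 .79 0 0 0 1'
python3 plan.py 451,260,200,-10
```

```text
t: 14.0
ee_pos: [450.7, 258.9, 198.3]
orientation: [3.128, -0.272, -0.004]
ft_force: [-0.2, -0.3, -0.5]
width: 27.8
grasp_force: 30.0
t: 14.7
ee_pos: [451.5, 258.7, 41.7]
orientation: [3.129, -0.276, -0.001]
ft_force: [-0.4, -0.0, -0.5]
width: 27.6
grasp_force: 30.0
-0.004 -0.005 -0.792 0.001 0.001 -0.003
-- [451.0, 260.0, 200.0, -10.0]
```

```bash

python3 -m jog '0 0 0 0 0 0 -.4;0 0 0 0 0 0 -.4;0 0 0 0 0 0 -.4;0 0 0 0 0 0 -.4;0 0 -.3 0 0 0 -.4;0 0 -.6 0 0 0 -.4;0 0 -.79 0 0 0 -.4;0 0 -.79 0 0 0 -.4'
python3 - <<'E'
from plan import plan
plan([[567.5,240,200,80],[567.5,240,117,80]],start=[451.3,259,200,-10])
from h import *
o,im=shot('wrist','w3.png');m,T=cam('wrist',o)
for n in ['opener1','tray_centre']:
    print(n,[(np.round(w(T,d['xyz'])).tolist(),round(d['confidence'],2)) for d in pinpoint(n,'wrist')])
E
```

```text
t: 15.5
ee_pos: [454.2, 261.1, 205.8]
orientation: [-3.124, 0.274, -0.013]
ft_force: [0.6, 0.8, 0.2]
width: 61.7
grasp_force: 0.0
0.196 -0.002 0.000 0.000 0.000 -1.000
0.171 0.096 0.000 0.000 0.000 -1.000
0.100 0.169 0.000 0.000 0.000 -1.000
-- [567.5, 240, 200, 80]
0.000 0.000 0.415 0.000 0.000 0.000
-- [567.5, 240, 117, 80]
opener1 [([464.0, 255.0, 19.0], 0.9)]
tray_centre [([567.0, 239.0, 13.0], 0.97)]
```

View pics/w3.png

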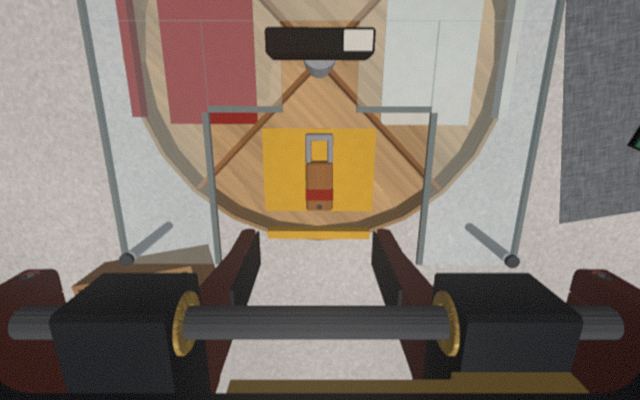

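The opener lies on the yellow tile at (319,172) and the tray is clicked in, with the bar horizontal at (320,43). Next is red, so the tray turns +90°.

```bash

python3 -m jog '.196 0 0 0 0 -1 -.4;.196 0 0 0 0 -1 -.4;.196 0 0 0 0 -1 -.4;.196 0 0 0 0 -1 -.4;.196 0 0 0 0 -1 -.4'>/dev/null
python3 -m jog '.171 .096 0 0 0 -1 -.4;.171 .096 0 0 0 -1 -.4;.171 .096 0 0 0 -1 -.4;.171 .096 0 0 0 -1 -.4;.171 .096 0 0 0 -1 -.4'>/dev/null
python3 -m jog '.1 .169 0 0 0 -1 -.4;.1 .169 0 0 0 -1 -.4;.1 .169 0 0 0 -1 -.4;.1 .169 0 0 0 -1 -.4;.1 .169 0 0 0 -1 -.4;.1 .169 0 0 0 -1 -.4'
python3 -m jog '0 0 .15 0 0 0 -.4;0 0 .3 0 0 0 -.4;0 0 .4 0 0 0 -.4;0 0 .415 0 0 0 -.4;0 0 .415 0 0 0 -.4'
python3 -m jog '0 0 0 0 0 0 1;0 0 0 0 0 0 1;0 0 0 0 0 0 1;0 0 0 0 0 0 1;0 0 0 0 0 0 1;0 0 0 0 0 0 1;0 0 0 0 0 0 1;0 0 0 0 0 0 1'
```

```text
t: 17.25
ee_pos: [567.0, 239.7, 199.1]
orientation: [-2.411, -2.013, 0.002]
ft_force: [-1.0, -0.2, -0.8]
width: 61.6
grasp_force: 0.0
t: 17.75
ee_pos: [567.1, 239.7, 116.4]
orientation: [-2.409, -2.016, 0.002]
ft_force: [-0.1, -0.1, 0.3]
width: 61.1
grasp_force: 0.0
t: 18.55
ee_pos: [567.3, 240.0, 117.3]
orientation: [-2.407, -2.018, 0.0]
ft_force: [-2.8, 0.5, 5.2]
width: 15.7
grasp_force: 33.4
```

```bash

for i in 1 2 3; do python3 -m jog '0 0 0 0 0 -.1 1;0 0 0 0 0 -.25 1;0 0 0 0 0 -.4 1;0 0 0 0 0 -.55 1;0 0 0 0 0 -.7 1;0 0 0 0 0 -.85 1;0 0 0 0 0 -1 1;0 0 0 0 0 -1 1'; done
python3 -m jog '0 0 0 0 0 0 1;0 0 0 0 0 0 1;0 0 0 0 0 0 -.4;0 0 0 0 0 0 -.4;0 0 0 0 0 0 -.4;0 0 -.3 0 0 0 -.4;0 0 -.6 0 0 0 -.4;0 0 -.6 0 0 0 -.4'
python3 plan.py 420,-200,300,80
```

```text
t: 19.35
ee_pos: [566.8, 240.1, 117.4]
orientation: [-1.799, -2.574, 0.001]
ft_force: [-4.5, 0.4, 6.6]
width: 15.5
grasp_force: 32.9
t: 20.15
ee_pos: [566.3, 239.8, 117.4]
orientation: [-1.071, -2.951, 0.002]
ft_force: [-5.0, 0.1, 9.9]
width: 16.3
grasp_force: 32.9
t: 20.95
ee_pos: [566.1, 239.3, 117.4]
orientation: [-0.271, -3.127, 0.002]
ft_force: [-7.2, -2.4, 8.9]
width: 15.5
grasp_force: 32.5
t: 21.75
ee_pos: [569.3, 240.5, 241.2]
orientation: [0.275, 3.124, 0.004]
ft_force: [-0.3, 0.1, -0.2]
width: 59.8
grasp_force: 0.0
0.116 -0.766 -0.101 0.004 0.001 0.999
-0.282 -0.722 -0.099 0.004 0.001 0.999
-0.605 -0.485 -0.098 0.004 0.001 0.999
-- [420.0, -200.0, 300.0, 80.0]
```

```bash
python3 - <<'E'
from plan import plan
plan([[500,-430,250,80]],start=[568,240,240,170])
E
```

```text
-0.062 -0.840 -0.013 0.000 0.000 0.750
-0.378 -0.752 -0.013 0.000 0.000 0.750
-0.637 -0.550 -0.013 0.000 0.000 0.750
-0.799 -0.264 -0.013 0.000 0.000 0.750
-- [500, -430, 250, 80]
```

```bash

python3 -m jog '-.062 -.84 -.01 0 0 .75 -1;-.062 -.84 -.01 0 0 .75 -1;-.062 -.84 -.01 0 0 .75 -1;-.062 -.84 -.01 0 0 .75 -1;-.062 -.84 -.01 0 0 .75 -1'>/dev/null
python3 -m jog '-.378 -.752 -.01 0 0 .75 -1;-.378 -.752 -.01 0 0 .75 -1;-.378 -.752 -.01 0 0 .75 -1;-.378 -.752 -.01 0 0 .75 -1;-.378 -.752 -.01 0 0 .75 -1'>/dev/null
python3 -m jog '-.637 -.55 -.01 0 0 .75 -1;-.637 -.55 -.01 0 0 .75 -1;-.637 -.55 -.01 0 0 .75 -1;-.637 -.55 -.01 0 0 .75 -1;-.637 -.55 -.01 0 0 .75 -1'>/dev/null
python3 -m jog '-.799 -.264 -.01 0 0 .75 -1;-.799 -.264 -.01 0 0 .75 -1;-.799 -.264 -.01 0 0 .75 -1;-.799 -.264 -.01 0 0 .75 -1;-.799 -.264 -.01 0 0 .75 -1;-.799 -.264 -.01 0 0 .75 -1;-.799 -.264 -.01 0 0 .75 -1'
python3 find.py w4.png
```

```text
t: 23.95
ee_pos: [499.6, -427.6, 244.7]
orientation: [-2.403, -2.021, -0.001]
ft_force: [0.3, -0.6, -0.0]
width: 87.6
grasp_force: 0.0
house1 pin [542.0, -338.0, -1.0] 0.75
house1 pin [450.0, -402.0, -3.0] 0.66
house1 rect [ 544. -335.] [42. 42.] long dir 79 px [348.  75.] 0.94
house1 rect [ 450. -399.] [47. 42.] long dir 21 px [267. 154.] 0.71
```

View pics/w4.png

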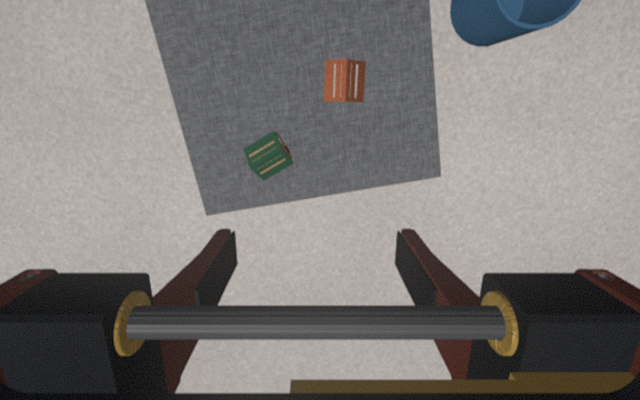

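The terracotta house is at (345,80), aligned with the tool. The green one is at (268,155), at about 20°. I'll pick the terracotta one first.

```bash
python3 - <<'E'
from plan import plan
plan([[542.5,-336.5,130,80],[542.5,-336.5,20,80]])
plan([[542.5,-336.5,200,80],[465,290.5,200,-10],[465,290.5,41,-10]],start=[542.5,-336.5,20,80])
E
```

```text
0.497 0.133 0.575 0.000 0.000 -0.000
-- [542.5, -336.5, 130, 80]
0.000 0.000 0.550 0.000 0.000 0.000
-- [542.5, -336.5, 20, 80]
0.000 0.000 -0.900 0.000 0.000 0.000
-- [542.5, -336.5, 200, 80]
0.755 -0.232 0.000 0.000 0.000 0.750
0.609 -0.503 0.000 0.000 0.000 0.750
0.370 -0.698 0.000 0.000 0.000 0.750
0.075 -0.786 0.000 0.000 0.000 0.750
-- [465, 290.5, 200, -10]
0.000 0.000 0.795 0.000 0.000 0.000
-- [465, 290.5, 41, -10]
```

```bash

python3 -m jog '.497 .133 .575 0 0 0 -.4;.497 .133 .575 0 0 0 -.4;.497 .133 .575 0 0 0 -.4;.497 .133 .575 0 0 0 -.4;.497 .133 .575 0 0 0 -.4;.497 .133 .575 0 0 0 -.4'
python3 -m jog '0 0 .2 0 0 0 -.4;0 0 .35 0 0 0 -.4;0 0 .45 0 0 0 -.4;0 0 .52 0 0 0 -.4;0 0 .55 0 0 0 -.4;0 0 .55 0 0 0 -.4'
python3 -m jog '0 0 0 0 0 0 1;0 0 0 0 0 0 1;0 0 0 0 0 0 1;0 0 0 0 0 0 1;0 0 0 0 0 0 1;0 0 0 0 0 0 1;0 0 0 0 0 0 1'
python3 -m jog '0 0 -.1 0 0 0 1;0 0 -.3 0 0 0 1;0 0 -.5 0 0 0 1;0 0 -.7 0 0 0 1;0 0 -.9 0 0 0 1;0 0 -.9 0 0 0 1;0 0 -.9 0 0 0 1'
```

```text
t: 24.9
ee_pos: [543.1, -338.1, 131.2]
orientation: [2.406, 2.017, 0.001]
ft_force: [-0.5, -0.7, -0.1]
width: 61.4
grasp_force: 0.0
t: 25.5
ee_pos: [542.5, -337.7, 20.2]
orientation: [2.408, 2.017, 0.0]
ft_force: [0.5, -0.0, 0.4]
width: 61.7
grasp_force: 0.0
t: 26.2
ee_pos: [542.9, -337.1, 20.7]
orientation: [2.407, 2.018, 0.001]
ft_force: [-0.0, 0.7, 6.1]
width: 35.6
grasp_force: 30.0
t: 26.9
ee_pos: [542.6, -336.9, 200.7]
orientation: [2.406, 2.018, 0.001]
ft_force: [-0.1, 0.1, -1.2]
width: 35.5
grasp_force: 30.0
```

```bash

python3 -m jog '.25 -.07 0 0 0 .2 1;.5 -.15 0 0 0 .5 1;.755 -.232 0 0 0 .75 1;.755 -.232 0 0 0 .75 1;.755 -.232 0 0 0 .75 1' >/dev/null
python3 -m jog '.2 -.15 0 0 0 .25 1;.4 -.3 0 0 0 .5 1;.609 -.503 0 0 0 .75 1;.609 -.503 0 0 0 .75 1;.609 -.503 0 0 0 .75 1' >/dev/null
python3 -m jog '.12 -.23 0 0 0 .25 1;.25 -.47 0 0 0 .5 1;.37 -.698 0 0 0 .75 1;.37 -.698 0 0 0 .75 1;.37 -.698 0 0 0 .75 1' 
python3 -m jog '.02 -.26 0 0 0 .25 1;.05 -.53 0 0 0 .5 1;.075 -.786 0 0 0 .75 1;.075 -.786 0 0 0 .75 1;.075 -.786 0 0 0 .75 1;.075 -.786 0 0 0 .75 1;.075 -.786 0 0 0 .75 1' 
python3 -m jog '0 0 .2 0 0 0 1;0 0 .4 0 0 0 1;0 0 .55 0 0 0 1;0 0 .7 0 0 0 1;0 0 .76 0 0 0 1;0 0 .79 0 0 0 1;0 0 .79 0 0 0 1'
```

```text
t: 28.4
ee_pos: [485.6, 133.8, 199.6]
orientation: [3.122, 0.346, 0.001]
ft_force: [-0.7, -1.4, -1.7]
width: 36.2
grasp_force: 30.0
t: 29.1
ee_pos: [465.8, 288.1, 199.6]
orientation: [3.129, -0.276, -0.001]
ft_force: [0.1, 0.0, -0.7]
width: 35.9
grasp_force: 30.0
t: 29.8
ee_pos: [465.6, 289.7, 42.0]
orientation: [3.129, -0.276, -0.0]
ft_force: [0.8, 1.0, -0.6]
width: 35.6
grasp_force: 30.0
```

```bash

python3 -m jog '0 0 0 0 0 0 -.4;0 0 0 0 0 0 -.4;0 0 0 0 0 0 -.4;0 0 0 0 0 0 -.4;0 0 -.3 0 0 0 -.4;0 0 -.6 0 0 0 -.4;0 0 -.79 0 0 0 -.4;0 0 -.79 0 0 0 -.4'
python3 - <<'E'
from plan import plan
from h import *
o,im=shot('wrist','w5.png');m,T=cam('wrist',o)
for n in ['house1']:
    print(n,[(np.round(w(T,d['xyz'])).tolist(),round(d['confidence'],2)) for d in pinpoint(n,'wrist')])
plan([[380,-430,200,20]],start=[465.5,290,199,-10])
E
```

```text
t: 30.6
ee_pos: [468.0, 292.0, 206.0]
orientation: [-3.124, 0.274, -0.013]
ft_force: [0.2, -0.3, -0.7]
width: 61.6
grasp_force: 0.0
house1 [([466.0, 287.0, 19.0], 0.88)]
0.051 0.905 -0.001 0.000 0.000 -0.250
-0.068 0.904 -0.001 0.000 0.000 -0.250
-0.185 0.887 -0.001 0.000 0.000 -0.250
-0.299 0.856 -0.001 0.000 0.000 -0.250
-- [380, -430, 200, 20]
```

```bash

python3 -m jog '.051 .905 0 0 0 -.25 -.4;.051 .905 0 0 0 -.25 -.4;.051 .905 0 0 0 -.25 -.4;.051 .905 0 0 0 -.25 -.4;.051 .905 0 0 0 -.25 -.4'>/dev/null
python3 -m jog '-.068 .904 0 0 0 -.25 -.4;-.068 .904 0 0 0 -.25 -.4;-.068 .904 0 0 0 -.25 -.4;-.068 .904 0 0 0 -.25 -.4;-.068 .904 0 0 0 -.25 -.4'>/dev/null
python3 -m jog '-.185 .887 0 0 0 -.25 -.4;-.185 .887 0 0 0 -.25 -.4;-.185 .887 0 0 0 -.25 -.4;-.185 .887 0 0 0 -.25 -.4;-.185 .887 0 0 0 -.25 -.4'>/dev/null
python3 -m jog '-.299 .856 0 0 0 -.25 -.4;-.299 .856 0 0 0 -.25 -.4;-.299 .856 0 0 0 -.25 -.4;-.299 .856 0 0 0 -.25 -.4;-.299 .856 0 0 0 -.25 -.4;-.299 .856 0 0 0 -.25 -.4;-.299 .856 0 0 0 -.25 -.4'
python3 find.py w6.png house1 magnet1
python3 - <<'E'
from plan import plan
plan([[450,-401,130,20],[450,-401,20,20]])
plan([[450,-401,20,20],[450,-401,200,20],[453.5,227.5,200,-10],[453.5,227.5,41,-10]],start=[450,-401,20,20])
E
```

```text
t: 32.9
ee_pos: [379.5, -427.5, 199.0]
orientation: [-3.091, -0.546, 0.001]
ft_force: [-0.2, 0.0, -0.2]
width: 61.3
grasp_force: 0.0
house1 pin [450.0, -400.0, -1.0] 0.69
house1 rect [ 450. -399.] [41. 42.] long dir -69 px [313. 105.] 0.82
magnet1 pin [413.0, -127.0, -4.0] 0.65
magnet1 rect [ 414. -134.] [46. 63.] long dir -31 px [38. 37.] 0.6
0.379 -0.010 0.350 -0.000 -0.000 0.001
-- [450, -401, 130, 20]
0.000 0.000 0.550 0.000 0.000 0.000
-- [450, -401, 20, 20]
0.000 0.000 0.000 0.000 0.000 0.000
-- [450, -401, 20, 20]
0.000 0.000 -0.900 0.000 0.000 0.000
-- [450, -401, 200, 20]
0.273 -0.737 0.000 0.000 0.000 0.250
0.174 -0.766 0.000 0.000 0.000 0.250
0.073 -0.782 0.000 0.000 0.000 0.250
-0.030 -0.785 0.000 0.000 0.000 0.250
-- [453.5, 227.5, 200, -10]
0.000 0.000 0.795 0.000 0.000 0.000
-- [453.5, 227.5, 41, -10]
```

```bash

python3 -m jog '.379 -.01 .2 0 0 0 -.4;.379 -.01 .35 0 0 0 -.4;.379 -.01 .35 0 0 0 -.4;.379 -.01 .35 0 0 0 -.4;.379 -.01 .35 0 0 0 -.4'
python3 -m jog '0 0 .2 0 0 0 -.4;0 0 .35 0 0 0 -.4;0 0 .45 0 0 0 -.4;0 0 .52 0 0 0 -.4;0 0 .55 0 0 0 -.4;0 0 .55 0 0 0 -.4'
python3 -m jog '0 0 0 0 0 0 1;0 0 0 0 0 0 1;0 0 0 0 0 0 1;0 0 0 0 0 0 1;0 0 0 0 0 0 1;0 0 0 0 0 0 1;0 0 0 0 0 0 1'
python3 -m jog '0 0 -.1 0 0 0 1;0 0 -.3 0 0 0 1;0 0 -.5 0 0 0 1;0 0 -.7 0 0 0 1;0 0 -.9 0 0 0 1;0 0 -.9 0 0 0 1;0 0 -.9 0 0 0 1'
python3 -m jog '.09 -.25 0 0 0 .25 1;.18 -.5 0 0 0 .25 1;.273 -.737 0 0 0 .25 1;.273 -.737 0 0 0 .25 1;.273 -.737 0 0 0 .25 1' >/dev/null
python3 -m jog '.06 -.25 0 0 0 .25 1;.12 -.5 0 0 0 .25 1;.174 -.766 0 0 0 .25 1;.174 -.766 0 0 0 .25 1;.174 -.766 0 0 0 .25 1'
```

```text
t: 33.65
ee_pos: [449.4, -402.5, 130.9]
orientation: [3.093, 0.544, 0.0]
ft_force: [-0.3, 0.0, 0.1]
width: 61.8
grasp_force: 0.0
t: 34.25
ee_pos: [449.5, -402.6, 20.3]
orientation: [3.094, 0.543, 0.0]
ft_force: [0.2, -0.2, 0.3]
width: 61.2
grasp_force: 0.0
t: 34.95
ee_pos: [449.9, -402.2, 20.5]
orientation: [3.094, 0.544, 0.001]
ft_force: [-0.7, 1.5, 6.2]
width: 35.8
grasp_force: 30.0
t: 35.65
ee_pos: [449.8, -402.2, 200.6]
orientation: [3.093, 0.544, 0.002]
ft_force: [0.3, 0.6, -0.4]
width: 35.6
grasp_force: 30.0
t: 36.65
ee_pos: [451.9, -87.6, 199.4]
orientation: [3.138, 0.139, -0.001]
ft_force: [-0.3, -0.7, -0.8]
width: 36.0
grasp_force: 30.0
```

```bash

python3 -m jog '.02 -.25 0 0 0 .25 1;.05 -.5 0 0 0 .25 1;.073 -.782 0 0 0 .25 1;.073 -.782 0 0 0 .25 1;.073 -.782 0 0 0 .25 1' >/dev/null
python3 -m jog '-.01 -.25 0 0 0 .25 1;-.02 -.5 0 0 0 .25 1;-.03 -.775 0 0 0 .25 1;-.03 -.775 0 0 0 .25 1;-.03 -.775 0 0 0 .25 1;-.03 -.775 0 0 0 .25 1;-.03 -.775 0 0 0 .25 1' 
python3 -m jog '0 0 .2 0 0 0 1;0 0 .4 0 0 0 1;0 0 .55 0 0 0 1;0 0 .7 0 0 0 1;0 0 .76 0 0 0 1;0 0 .79 0 0 0 1;0 0 .79 0 0 0 1'
python3 -m jog '0 0 0 0 0 0 0;0 0 0 0 0 0 -.05;0 0 0 0 0 0 -.05;0 0 0 0 0 0 -.05;0 0 -.3 0 0 0 -.05;0 0 -.6 0 0 0 -.05;0 0 -.79 0 0 0 -.4;0 0 -.79 0 0 0 -.4'
python3 - <<'E'
from plan import plan
from h import *
o,im=shot('wrist','w7.png');m,T=cam('wrist',o)
for n in ['house1']:
    print(n,[(np.round(w(T,d['xyz'])).tolist(),round(d['confidence'],2)) for d in pinpoint(n,'wrist')])
plan([[567.5,240,200,-10]])
E
```

```text
t: 37.85
ee_pos: [453.8, 222.2, 199.7]
orientation: [3.128, -0.279, -0.001]
ft_force: [-0.3, 0.7, -0.4]
width: 35.7
grasp_force: 30.0
t: 38.55
ee_pos: [453.8, 223.9, 42.0]
orientation: [3.129, -0.276, -0.0]
ft_force: [-0.7, -0.2, -1.6]
width: 35.7
grasp_force: 30.0
t: 39.35
ee_pos: [456.4, 225.9, 205.6]
orientation: [-3.125, 0.274, -0.014]
ft_force: [0.1, 0.3, -0.9]
width: 58.6
grasp_force: 0.0
house1 [([465.0, 289.0, 18.0], 0.92), ([455.0, 222.0, 13.0], 0.85)]
0.543 -0.172 0.012 -0.005 -0.007 -0.001
-- [567.5, 240, 200, -10]
```

View pics/w7.png

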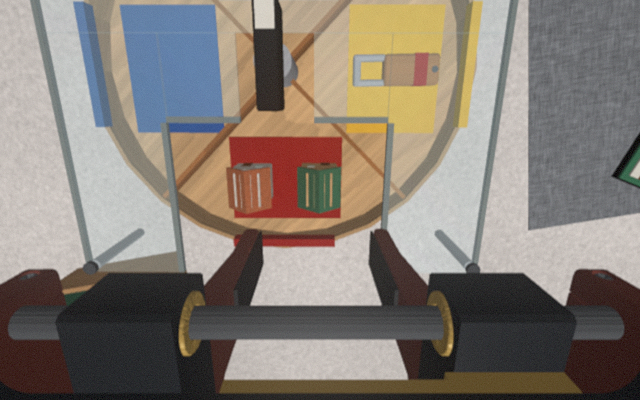

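Both houses stand in the red pocket, at (250,188) and (319,187). Next is blue, again +90°.

```bash

python3 -m jog '.547 -.178 0 0 0 0 -.4;.547 -.178 0 0 0 0 -.4;.547 -.178 0 0 0 0 -.4;.547 -.178 0 0 0 0 -.4;.547 -.178 .2 0 0 0 -.4;.547 -.178 .35 0 0 0 -.4;.547 -.178 .415 0 0 0 -.4;.547 -.178 .415 0 0 0 -.4'
python3 -m jog '0 0 0 0 0 0 1;0 0 0 0 0 0 1;0 0 0 0 0 0 1;0 0 0 0 0 0 1;0 0 0 0 0 0 1;0 0 0 0 0 0 1;0 0 0 0 0 0 1;0 0 0 0 0 0 1'
for i in 1 2 3; do python3 -m jog '0 0 0 0 0 -.1 1;0 0 0 0 0 -.25 1;0 0 0 0 0 -.4 1;0 0 0 0 0 -.55 1;0 0 0 0 0 -.7 1;0 0 0 0 0 -.85 1;0 0 0 0 0 -1 1;0 0 0 0 0 -1 1'; done
python3 -m jog '0 0 0 0 0 0 1;0 0 0 0 0 0 1;0 0 0 0 0 0 -.4;0 0 0 0 0 0 -.4;0 0 0 0 0 0 -.4;0 0 -.3 0 0 0 -.4;0 0 -.6 0 0 0 -.4;0 0 -.6 0 0 0 -.4'
python3 - <<'E'
from plan import plan
plan([[340,-80,230,-30]],start=[567.5,240,237,80])
E
```

```text
t: 40.25
ee_pos: [564.7, 239.6, 114.0]
orientation: [3.127, -0.274, -0.009]
ft_force: [-0.3, -0.5, -0.3]
width: 61.6
grasp_force: 0.0
t: 41.05
ee_pos: [567.4, 239.1, 117.4]
orientation: [3.128, -0.275, -0.0]
ft_force: [-1.7, -7.7, 5.3]
width: 16.1
grasp_force: 35.4
t: 41.85
ee_pos: [567.4, 239.2, 117.4]
orientation: [3.092, 0.548, -0.001]
ft_force: [-1.0, -7.1, 6.7]
width: 16.0
grasp_force: 32.6
t: 42.65
ee_pos: [567.3, 239.4, 117.4]
orientation: [2.845, 1.33, -0.002]
ft_force: [-1.8, -6.2, 5.9]
width: 15.9
grasp_force: 32.7
t: 43.45
ee_pos: [567.2, 239.5, 117.4]
orientation: [2.405, 2.021, -0.002]
ft_force: [-2.5, -6.3, 6.4]
width: 15.9
grasp_force: 32.6
t: 44.25
ee_pos: [569.2, 241.3, 241.3]
orientation: [2.406, 2.018, 0.009]
ft_force: [-0.4, 0.5, -0.0]
width: 59.5
grasp_force: 0.0
-0.443 -0.211 0.009 0.000 0.000 0.917
-0.490 0.018 0.009 0.000 0.000 0.917
-0.427 0.242 0.009 0.000 0.000 0.917
-0.267 0.412 0.009 0.000 0.000 0.917
-- [340, -80, 230, -30]
```

```bash

python3 -m jog '-.508 -.15 .01 0 0 .917 -.4;-.508 -.15 .01 0 0 .917 -.4;-.508 -.15 .01 0 0 .917 -.4;-.508 -.15 .01 0 0 .917 -.4;-.508 -.15 .01 0 0 .917 -.4' >/dev/null
python3 -m jog '-.49 .018 .01 0 0 .917 -.4;-.49 .018 .01 0 0 .917 -.4;-.49 .018 .01 0 0 .917 -.4;-.49 .018 .01 0 0 .917 -.4;-.49 .018 .01 0 0 .917 -.4' >/dev/null
python3 -m jog '-.427 .242 .01 0 0 .917 -.4;-.427 .242 .01 0 0 .917 -.4;-.427 .242 .01 0 0 .917 -.4;-.427 .242 .01 0 0 .917 -.4;-.427 .242 .01 0 0 .917 -.4' >/dev/null
python3 -m jog '-.267 .412 .01 0 0 .917 -.4;-.267 .412 .01 0 0 .917 -.4;-.267 .412 .01 0 0 .917 -.4;-.267 .412 .01 0 0 .917 -.4;-.267 .412 .01 0 0 .917 -.4;-.267 .412 .01 0 0 .917 -.4;-.267 .412 .01 0 0 .917 -.4'
python3 find.py w8.png
```

```text
t: 46.45
ee_pos: [349.5, -93.7, 228.8]
orientation: [3.035, -0.811, -0.0]
ft_force: [-0.5, 0.6, 0.4]
width: 61.4
grasp_force: 0.0
magnet1 pin [416.0, -128.0, -5.0] 0.7
magnet1 rect [ 414. -128.] [41. 59.] long dir -32 px [317. 105.] 0.98
magnet1 rect [465. 132.] [212. 328.] long dir -45 px [ 90. 174.] 0.65
house1 rect [532.  77.] [ 37. 190.] long dir -10 px [68. 97.] 0.33
```

View pics/w8.png

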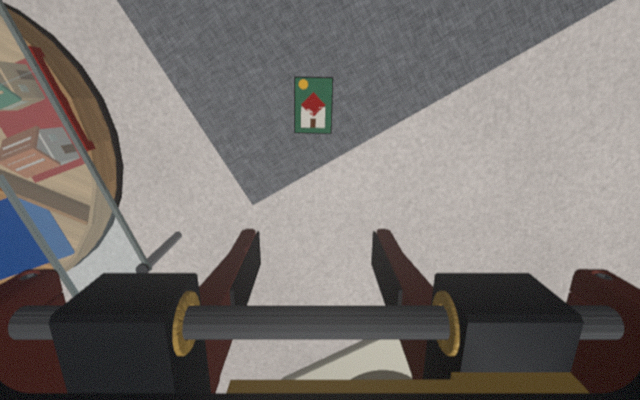

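The magnet was knocked to about (314,105) px, which is (414,-128) mm, and lies in line with the tool.

```bash
python3 - <<'E'
from plan import plan
plan([[414.5,-128,120,-31],[414.5,-128,19,-31]])
plan([[414.5,-128,200,-31],[457,259.5,200,-10],[457,259.5,41,-10]],start=[414.5,-128,19,-31])
E
```

```text
0.367 -0.016 0.544 0.000 0.000 0.032
-- [414.5, -128, 120, -31]
0.000 0.000 0.505 0.000 0.000 0.000
-- [414.5, -128, 19, -31]
0.000 0.000 -0.905 0.000 0.000 0.000
-- [414.5, -128, 200, -31]
-0.408 -0.885 0.000 0.000 0.000 -0.350
-0.240 -0.945 0.000 0.000 0.000 -0.350
-- [457, 259.5, 200, -10]
0.000 0.000 0.795 0.000 0.000 0.000
-- [457, 259.5, 41, -10]
```

```bash

python3 -m jog '.367 -.016 .3 0 0 .032 -.5;.367 -.016 .544 0 0 .032 -.5;.367 -.016 .544 0 0 .032 -.5;.367 -.016 .544 0 0 .032 -.5;.367 -.016 .544 0 0 .032 -.5'
python3 -m jog '0 0 .2 0 0 0 -.5;0 0 .35 0 0 0 -.5;0 0 .44 0 0 0 -.5;0 0 .49 0 0 0 -.5;0 0 .505 0 0 0 -.5;0 0 .505 0 0 0 -.5'
python3 -m jog '0 0 0 0 0 0 1;0 0 0 0 0 0 1;0 0 0 0 0 0 1;0 0 0 0 0 0 1;0 0 0 0 0 0 1;0 0 0 0 0 0 1;0 0 0 0 0 0 1'
python3 -m jog '0 0 -.1 0 0 0 1;0 0 -.3 0 0 0 1;0 0 -.5 0 0 0 1;0 0 -.7 0 0 0 1;0 0 -.905 0 0 0 1;0 0 -.905 0 0 0 1;0 0 -.905 0 0 0 1'
python3 -m jog '-.1 -.22 0 0 0 -.1 1;-.2 -.44 0 0 0 -.2 1;-.3 -.66 0 0 0 -.35 1;-.408 -.885 0 0 0 -.35 1;-.408 -.885 0 0 0 -.35 1;-.408 -.885 0 0 0 -.35 1'
python3 -m jog '-.06 -.24 0 0 0 -.1 1;-.12 -.48 0 0 0 -.2 1;-.18 -.72 0 0 0 -.35 1;-.24 -.945 0 0 0 -.35 1;-.24 -.945 0 0 0 -.35 1;-.24 -.945 0 0 0 -.35 1;-.24 -.945 0 0 0 -.35 1'
```

```text
t: 47.3
ee_pos: [413.6, -127.8, 120.0]
orientation: [-3.027, 0.841, 0.004]
ft_force: [-0.2, -0.2, -0.8]
width: 65.5
grasp_force: 0.0
t: 47.9
ee_pos: [414.9, -128.2, 20.2]
orientation: [3.027, -0.841, 0.003]
ft_force: [0.5, 0.2, -0.3]
width: 65.8
grasp_force: 0.0
t: 48.6
ee_pos: [414.7, -128.2, 19.6]
orientation: [3.027, -0.841, 0.001]
ft_force: [0.4, -0.4, 8.1]
width: 41.8
grasp_force: 30.0
t: 49.3
ee_pos: [414.6, -128.2, 200.7]
orientation: [3.027, -0.841, 0.003]
ft_force: [-0.0, 0.0, -1.0]
width: 41.5
grasp_force: 30.0
t: 49.9
ee_pos: [434.4, 66.6, 198.3]
orientation: [3.091, -0.555, -0.006]
ft_force: [-0.3, 0.4, -1.1]
width: 41.5
grasp_force: 30.0
t: 50.6
ee_pos: [456.7, 257.3, 199.1]
orientation: [3.128, -0.278, -0.003]
ft_force: [-0.9, -0.3, -0.9]
width: 42.0
grasp_force: 30.0
```

```bash

python3 -m jog '0 0 .2 0 0 0 1;0 0 .4 0 0 0 1;0 0 .55 0 0 0 1;0 0 .7 0 0 0 1;0 0 .76 0 0 0 1;0 0 .79 0 0 0 1;0 0 .79 0 0 0 1'
python3 -m jog '0 0 0 0 0 0 -.4;0 0 0 0 0 0 -.4;0 0 0 0 0 0 -.4;0 0 0 0 0 0 -.4;0 0 -.3 0 0 0 -.4;0 0 -.6 0 0 0 -.4;0 0 -.79 0 0 0 -.4;0 0 -.79 0 0 0 -.4'
python3 - <<'E'
from plan import plan
from h import *
o,im=shot('wrist','w9.png');m,T=cam('wrist',o)
for n in ['magnet1','opener1','house1']:
    print(n,[(np.round(w(T,d['xyz'])).tolist(),round(d['confidence'],2)) for d in pinpoint(n,'wrist')])
shot('top','top2.png')
m,T=cam('top')
for n in ['magnet1','opener1','house1']:
    print(n,[(np.round(w(T,d['xyz'])).tolist(),round(d['confidence'],2)) for d in pinpoint(n,'top')])
plan([[567.5,240,200,80]],start=[457,259.3,200,-10])
E
```

```text
t: 51.3
ee_pos: [457.3, 258.7, 42.1]
orientation: [3.129, -0.277, -0.001]
ft_force: [0.4, -0.2, -0.6]
width: 41.4
grasp_force: 30.0
t: 52.1
ee_pos: [460.0, 261.1, 206.0]
orientation: [-3.124, 0.274, -0.013]
ft_force: [0.1, -0.2, -0.4]
width: 61.5
grasp_force: 0.0
magnet1 [([453.0, 259.0, 12.0], 0.69)]
opener1 []
house1 []
magnet1 []
opener1 []
house1 []
0.187 -0.000 0.000 0.000 0.000 -1.000
0.162 0.093 0.000 0.000 0.000 -1.000
0.094 0.162 0.000 0.000 0.000 -1.000
-- [567.5, 240, 200, 80]
```

View pics/w9.png

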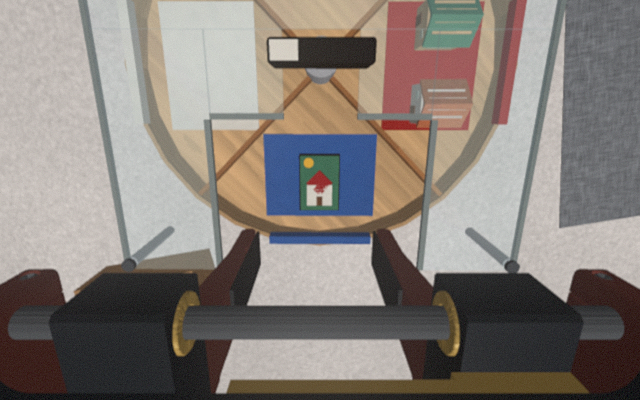

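View pics/top2.png

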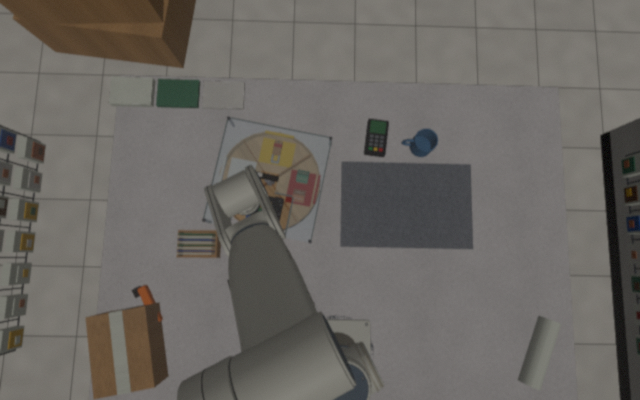

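The magnet is in blue at (319,182), both houses are still in red, and the mat is empty in the top view. I'll turn +90° to white.

```bash

python3 -m jog '.187 0 0 0 0 -1 -.4;.187 0 0 0 0 -1 -.4;.187 0 0 0 0 -1 -.4;.187 0 0 0 0 -1 -.4;.187 0 0 0 0 -1 -.4'>/dev/null
python3 -m jog '.162 .093 0 0 0 -1 -.4;.162 .093 0 0 0 -1 -.4;.162 .093 0 0 0 -1 -.4;.162 .093 0 0 0 -1 -.4;.162 .093 0 0 0 -1 -.4'>/dev/null
python3 -m jog '.094 .162 0 0 0 -1 -.4;.094 .162 0 0 0 -1 -.4;.094 .162 0 0 0 -1 -.4;.094 .162 0 0 0 -1 -.4;.094 .162 0 0 0 -1 -.4;.094 .162 0 0 0 -1 -.4'
python3 -m jog '0 0 .15 0 0 0 -.4;0 0 .3 0 0 0 -.4;0 0 .4 0 0 0 -.4;0 0 .415 0 0 0 -.4;0 0 .415 0 0 0 -.4'
python3 -m jog '0 0 0 0 0 0 1;0 0 0 0 0 0 1;0 0 0 0 0 0 1;0 0 0 0 0 0 1;0 0 0 0 0 0 1;0 0 0 0 0 0 1;0 0 0 0 0 0 1;0 0 0 0 0 0 1'
for i in 1 2 3; do python3 -m jog '0 0 0 0 0 -.1 1;0 0 0 0 0 -.25 1;0 0 0 0 0 -.4 1;0 0 0 0 0 -.55 1;0 0 0 0 0 -.7 1;0 0 0 0 0 -.85 1;0 0 0 0 0 -1 1;0 0 0 0 0 -1 1'; done
python3 -m jog '0 0 0 0 0 0 1;0 0 0 0 0 0 1;0 0 0 0 0 0 -.4;0 0 0 0 0 0 -.4;0 0 0 0 0 0 -.4;0 0 -.3 0 0 0 -.4;0 0 -.6 0 0 0 -.4;0 0 -.6 0 0 0 -.4'
python3 plan.py 400,150,330,80
```

```text
t: 54.1
ee_pos: [567.5, 240.0, 199.8]
orientation: [-2.411, -2.013, 0.001]
ft_force: [0.3, -0.5, 0.0]
width: 61.2
grasp_force: 0.0
t: 54.6
ee_pos: [567.4, 240.0, 116.8]
orientation: [-2.409, -2.016, 0.002]
ft_force: [0.8, -0.1, 0.1]
width: 61.8
grasp_force: 0.0
t: 55.4
ee_pos: [567.3, 240.2, 117.4]
orientation: [-2.407, -2.018, 0.001]
ft_force: [-3.3, -0.0, 5.5]
width: 16.0
grasp_force: 32.7
t: 56.2
ee_pos: [566.7, 240.2, 117.4]
orientation: [-1.799, -2.574, 0.002]
ft_force: [-5.1, -0.0, 6.9]
width: 15.8
grasp_force: 32.2
t: 57.0
ee_pos: [566.3, 239.8, 117.4]
orientation: [-1.071, -2.951, 0.003]
ft_force: [-6.5, -0.2, 9.4]
width: 16.4
grasp_force: 32.4
t: 57.8
ee_pos: [566.0, 239.3, 117.4]
orientation: [-0.271, -3.127, 0.003]
ft_force: [-8.0, -3.2, 10.7]
width: 15.8
grasp_force: 32.0
t: 58.6
ee_pos: [569.6, 240.8, 241.5]
orientation: [0.274, 3.124, 0.004]
ft_force: [0.2, -0.1, -0.7]
width: 59.5
grasp_force: 0.0
0.251 -0.198 -0.149 0.004 0.001 1.000
0.119 -0.297 -0.149 0.004 0.001 1.000
-0.046 -0.317 -0.148 0.004 0.001 1.000
-- [400.0, 150.0, 330.0, 80.0]
```

```bash

python3 -m jog '-.4 0 -.4 0 0 0 -.4;-.4 0 -.4 0 0 0 -.4;-.4 0 -.4 0 0 0 -.4;-.4 0 -.4 0 0 0 -.4;-.4 0 -.4 0 0 0 -.4'
python3 - <<'E'
from h import *
o,im=shot('wrist','w10.png');m,T=cam('wrist',o)
for n in ['magnet1','opener1','house1','white_pocket','window']:
    print(n,[(np.round(w(T,d['xyz'])).tolist(),round(d['confidence'],2)) for d in pinpoint(n,'wrist')])
E
```

```text
t: 59.1
ee_pos: [644.9, 225.8, 314.9]
orientation: [-0.275, -3.126, 0.002]
ft_force: [-1.1, 0.4, -0.3]
width: 61.5
grasp_force: 0.0
magnet1 []
opener1 []
house1 []
white_pocket [([457.0, 261.0, 16.0], 0.88), ([568.0, 239.0, 15.0], 0.5)]
window [([456.0, 259.0, 19.0], 0.83)]
```

View pics/w10.png

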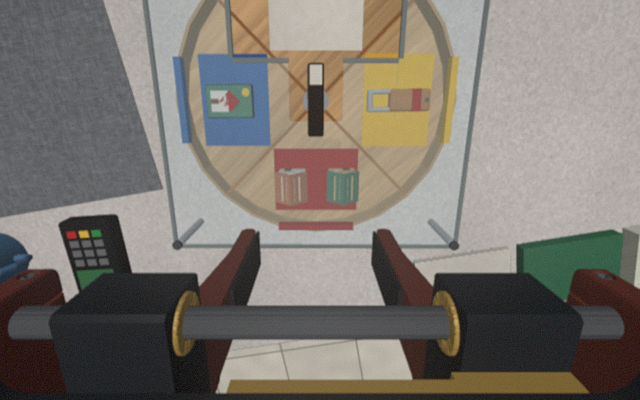

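The white pocket is at the window at (316,25). The magnet (230,100), opener (400,100) and houses (292,187) and (342,187) are each in the right pocket.

```bash
python3 -c "
from workcell import *
print(close_job())"
```

```text
the job is handed in; nothing more can be done
None
```

All four souvenirs on the mat are sorted (magnet in blue, two houses in red, opener in yellow), the empty white pocket is clicked in at the window, and the job was handed in at about 59 s; `close_job()` returned no verdict.

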